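# Clamp a carved panel in the gluing jig and keep the lever down

## Robot

A 6-joint arm with a two-finger parallel gripper is mounted at the origin on the work surface. World frame = base frame: x ahead of the robot, y to its left, z up, the work surface at z = 0. Lengths are in m, angles in rad, forces in N, time in s.
With the tool pointing down it reaches from about 0.375 to 0.925 m from the base axis. Payload 5.7 kg.
Tool frame: the origin (TCP) lies midway between the tips of the shut fingers; the grasp point (between the pads) lies 19 mm behind it (manip.grasp_offset is the distance from the TCP to the grasp point, in m); z points along the fingers, y is the line along which they close (so a half turn about z gives the same grasp; the last joint's range is limited). The gripper opens to 85 mm and grips with 20 to 120 N. Pads are 22 mm wide; open, the fingers measure 114 mm over their backs; the gripper's body (76 mm by 85 mm) begins 54 mm behind the grasp point. The pads swing forward as they close: fully open they stand 13 mm farther back than shut.
Start: joints at [1.186, 0.359, 1.51, -0, 1.272, -0.115], TCP at [0.16, 0.578, 0.231] pointing down, gripper open.
Joint ranges: [-2.97, 2.97], [-1.01, 2.36], [0.21, 2.38], [-0.96, 4.11], [0.2, 2.71], [-2.98, 2.98]. Speed limits (rad/s): [2.39, 2.39, 3.14, 3.14, 3.14, 3.14].

## Interface

Orientations are given as a unit quaternion [x, y, z, w].
In Python, from station import read_state, grab_frame, hand_in, manip gives the robot as it stands.
- The arm moves only by the shell command python3 -m crank 'ROWS' [OPENING] [FORCE]. ROWS is JSON, one flat list of numbers, 6 for each row, row after row: the shift along the world's x, y, z each as a share of 0.075 m, from -1 to 1, then the turn, a rotation vector about the world's x, y, z each as a share of 1.5 rad, from -1 to 1. In form: [tx, ty, tz, ax, ay, az, tx, ty, tz, ax, ay, az, ...]. A call has 1 to 20 rows; each row shifts and turns the commanded pose from where the row before left it; what a row does not reach is not made up. A row lasts 1/12 s, in which the tool goes at most 41.7 mm and 7.16 degrees, less where a joint would pass 70% of its speed; a pose out of reach is approached as far as the arm can. A call with a number of a shift or a turn outside -1 to 1 is refused whole. A call with a gripper value outside its range is refused whole. OPENING is the closure, from 0 (fully open) to 1 (shut), set as the call begins (- or left out, the last holds). The fingers move at their own pace and stop on an object; FORCE is the grip in N (left out, the last holds). Time passes only in rows, so rows that do not move let the fingers close. It gives the time, the measured TCP pose, the force, the opening and the grip force at its end, in the units of the state.
- read_state(): the state, without advancing time (a new reading comes with each control period).
- grab_frame(name): name is "side" or "top"; returns a dict with "img" (420x560x3 uint8, blue, green, red), "intrinsics" (3x3 intrinsics, pixels), "distortion" ([k1, k2, p1, p2, k3] as OpenCV has them; the pictures are not rectified), "R" (3x3) and "t" (3): a world point X has camera coordinates R X + t. Camera axes: x right, y down, z forward; pixel columns grow to the right and rows downward; lengths in m; the calibration is good to about 2 mm. A picture is of the moment at which its call begins. There is no depth.
- hand_in(): hands the job in; it is judged then, once.
The state is a dict: "time": time; "q": joint angles; "qd": joint speeds; "tau": joint torques, N m; "position": TCP position; "tool_rot": TCP orientation; "contact_force": force on the tool from outside, world axes, zero at the start; "ft_torque": the same for the moment, N m; "finger_gap": finger opening in m; "grip_force": force on a finger pad.
Only numpy, scipy, OpenCV 4.12 (cv2) and the standard library are available. Lean on these libraries where they do the work, as an engineer would, in place of code of your own. Each camera call takes 0.05 s, during which the arm holds its last target. There are 200 camera calls.

## Task

Slide the dark carved walnut panel upward out of its slot in the rack, lower it upright into the channel of the gluing jig, roughly centred across the clamp pad, and let go of it only once it stands on the channel floor. Then press the red spring-loaded clamp handle down until it is level, so that the pad presses the panel against the fence, and keep holding it level: the program finishes while still holding the handle there. Leave the two pale pine panels, the jar and the screwdriver where they are.

Things in the scene. Friction and masses are not known exactly. Their poses are not given: they have to be found in the camera images.
- walnut_panel: Dark brown carved walnut panel, 12 mm thick (its x axis), 120 mm wide (its y axis), 110 mm high (z), 90 to 180 g. Origin at the centre of its lower edge. Stands upright in one of the three rack slots. A framed rim and a raised lattice lie within the 12 mm.
- pine_panel_a: Plain pale pine panel of the same size and axes (12 x 120 x 110 mm, origin at the centre of its lower edge), in another rack slot. Bystander.
- pine_panel_b: Second plain pale pine panel, same size and axes, in the remaining rack slot. Bystander.
- rack: Fixed wooden rack, 200 mm along x, 160 mm along y, origin at its underside centre on the bench. Three slots (at x = -58, 0, +58 mm; 16 mm wide) hold the panels by their side ends; slot floor 12 mm above the bench. End combs reach 72 mm, so panels stand out 50 mm above them; open between the combs. Panel x axes lie along the rack's x.
- jig: Fixed gluing jig, base 200 x 150 x 12 mm (its x -150 to +50 mm). Origin on the bench under a fully clamped panel, whose origin is then at x 0, y 0, z 12 mm, its x axis along the jig's x, either way round. The handle points to -x. Guide block (66 mm high) at x -98 to -58 mm; lever bracket (119 mm high) at x -130 to -100 mm.
- channel (a point): Middle of the jig's channel, on its floor 12 mm above the bench, at jig x = -7 mm, y = 0. The channel runs along the jig's y, is 26 mm wide and open at both ends. On its +x side the aluminium fence (face at jig x = +6 mm, 140 mm long, top 77 mm above the bench), on its -x side a low lip (face at jig x = -20 mm, top 24 mm).
- pad: Round black rubber clamp pad, 34 mm across, 10 mm thick, centre 50 mm above the bench; origin at the middle of its back face. Front face at jig x = -24 mm when released. The lever drives it to the fence, 58 mm per rad; it is sprung (900 N/m, 20 mm) and gives way once it meets the panel, at 0.31 rad if the panel is at the fence.
- lever (a joint): Angle of the red clamp handle in rad: 0 released (handle sloping up away from the pivot at 0.45 rad), grows as the handle is pressed down, 0.45 = handle level, 0.62 = end stop, past level. A spring lifts it back to 0 when let go. At level it takes about 8 N at the grip point (1 N at the start of travel).
- lever_grip (a point): Grip point on the axis of the red handle, 120 mm from the pivot. The handle is a round red bar of 24 mm diameter that runs from 55 to 155 mm from the pivot; it swings in the jig's x-z plane. When released the point is 157 mm above the bench, when level 105 mm.
- lever_pivot (a point): The handle's hinge axis: 105 mm above the bench, at jig x = -115 mm, y = 0; the axis runs along the jig's y.
- jar: Glass jar with green lid, 68 mm across, 100 mm high, origin at its underside centre. Bystander.
- screwdriver: Wooden-handled screwdriver, 200 mm long, lying on the bench along its x axis. Bystander.
Things that resemble listed ones, but are neither listed nor needed, are in the scene too. Leave any blue or green look-alike of the walnut_panel alone.

How it is judged:
On the way, in this order (a step that is already met when the one before it is completed fails the run):
1. the walnut panel is slid up clear of the rack's slots, roughly upright (z of walnut_panel in the frame of rack above 0.074 m and angle between walnut_panel's own z axis and vertical below 0.6 rad), for 0.1 s.
2. the walnut panel is lowered onto the jig's channel floor while the fingers still hold it (z of walnut_panel in the frame of jig below 0.02 m and x of walnut_panel in the frame of jig between -0.018 and 0.004 m and y of walnut_panel in the frame of jig between -0.035 and 0.035 m and contact force between the fingers and walnut_panel above 0.5 N), for 0.05 s.
At the end, for the whole second after the job is handed in: For the last second: handle held within 0.08 rad of level, pad pressing the walnut panel (over 1.5 N); panel on the channel floor, upright and parallel to 0.12 rad, within 7 mm of the fence, its middle within 35 mm of the pad's line, at rest, not touched by the robot (value of joint lever between 0.37 and 0.53 rad and contact force between pad and walnut_panel above 1.5 N and x of walnut_panel in the frame of jig between -0.007 and 0.004 m and y of walnut_panel in the frame of jig between -0.035 and 0.035 m and z of walnut_panel in the frame of jig below 0.018 m and angle between walnut_panel's own z axis and vertical below 0.12 rad and angle between the x axis of walnut_panel and the x axis of jig, either way round below 0.12 rad and contact force between each of the fingers, the arm and walnut_panel below 0.3 N and linear speed of walnut_panel below 0.03 m/s); the arm keeps its last pose, push and grip.
It fails at once if a pine panel is shifted by more than 25 mm (distance of any of pine_panel_a, pine_panel_b from where it was at the start of the episode above 0.025 m).
It fails at once if the jar or the screwdriver is shifted by more than 30 mm (distance of any of jar, screwdriver from where it was at the start of the episode above 0.03 m).
It also fails if it takes over 48 s, if anything falls off the work surface, if the arm or the gripper's body presses on something with over 40 N, if the wrist force passes 120 N, or if a joint passes its speed limit or range.

## Working session

There is one attempt and no reset: what is moved stays moved. The work goes in short steps, Python scripts to look and compute and a shell command to move; the robot and the scene stay as the last step left them, time stands still between calls to the robot, and variables do not carry over. Pictures are saved under pics/ and viewed, at most 10 in all, crops included, and the job is handed in when it is done.

```bash
mkdir -p pics; ls; python3 - <<'E'
from station import *
import cv2
for n in("side","top"):
    f=grab_frame(n); cv2.imwrite(f"pics/{n}0.png",f["img"]); import pickle; pickle.dump(f,open(f"{n}0.pkl","wb"))
    print(n,f["intrinsics"],f["distortion"],f["R"],f["t"])
s=read_state(); print(s)
E
```

```text
pics
side [[437.24085241   0.         283.41267541]
 [  0.         437.24085241 211.01869257]
 [  0.           0.           1.        ]] [-0.13651007  0.          0.          0.          0.        ] [[-0.98212909 -0.18820333 -0.00139625]
 [-0.13964593  0.73366842 -0.6650035 ]
 [ 0.12618026 -0.6529243  -0.74683894]] [0.54405517 0.15121508 0.90692435]
top [[513.05653006   0.         279.82473203]
 [  0.         513.05653006 208.53403541]
 [  0.           0.           1.        ]] [0.04424406 0.         0.         0.         0.        ] [[-1.16428462e-02 -9.99932216e-01 -9.11697855e-05]
 [-9.90460340e-01  1.15450788e-02 -1.37313603e-01]
 [ 1.37305348e-01 -1.50842110e-03 -9.90527620e-01]] [0.03013337 0.57950805 1.18543869]
{'time': 0.1, 'q': array([ 1.18593277e+00,  3.59419937e-01,  1.51135966e+00,  1.32729794e-06,
        1.27250376e+00, -1.15101177e-01]), 'qd': array([ 0.00142133, -0.00243725, -0.00431104, -0.00107829,  0.00072807,
       -0.00053225]), 'tau': array([ 3.37685760e-04, -5.28650916e+01, -2.79348207e+01, -2.92951718e-04,
        5.20426736e-03,  3.69736881e-05]), 'position': array([0.15966974, 0.57770761, 0.23053192]), 'tool_rot': array([ 1.34472728e-01,  9.90916934e-01, -8.18920229e-04, -2.09743806e-04]), 'contact_force': array([-0.0159978 , -0.61982159, -0.71099859]), 'ft_torque': array([ 0.02363007, -0.01541747, -0.00124792]), 'grip_force': 0.0, 'finger_gap': 0.0853655069118846}
```

View pics/top0.png

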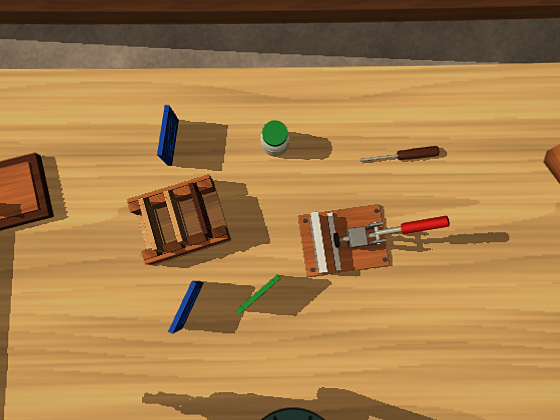

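View pics/side0.png

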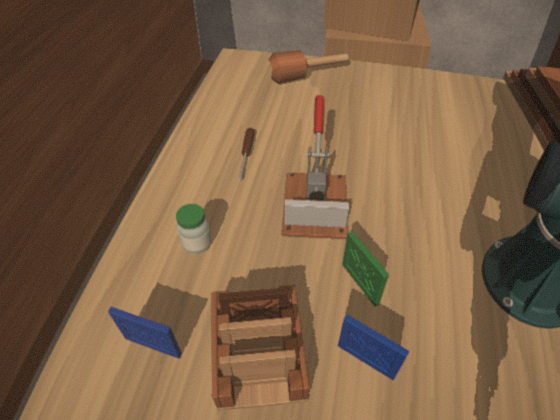

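Top view: the rack is at about (180,220) with three panels. The jig is at (345,240), its red handle at (425,225) pointing right. Jar at (275,135), screwdriver at (405,155). The side view shows the same, with the rack at (258,345) and the jig at (317,205).

What could be taken for the walnut panel (top view): the dark panel in the rack (~(202,210)), the pale pine panels (~(150,225) and (175,220)), the blue look-alikes (167,135) and (187,305), and the green one (260,293). I choose the dark one in the rack and check it in a crop.

```bash
cat > h.py <<'E'
import numpy as np,cv2,pickle
from station import *
def ray(f,uv):
    uv=np.array(uv,float).reshape(-1,1,2)
    n=cv2.undistortPoints(uv,f["intrinsics"],f["distortion"])[:,0]
    R,t=np.array(f["R"]),np.array(f["t"])
    d=np.c_[n,np.ones(len(n))]@R
    return -R.T@t,d
def onz(f,uv,z):
    c,d=ray(f,uv); return c+d*((z-c[2])/d[:,2])[:,None]
def proj(f,X):
    R,t=np.array(f["R"]),np.array(f["t"])
    return cv2.projectPoints(np.array(X,float).reshape(-1,1,3),cv2.Rodrigues(R)[0],t,f["intrinsics"],f["distortion"])[0][:,0]
E
python3 - <<'E'
import cv2
a=cv2.imread("pics/top0.png"); b=cv2.imread("pics/side0.png")
def c(i,u,v,w,h,s): return cv2.resize(i[v:v+h,u:u+w],None,fx=s,fy=s,interpolation=cv2.INTER_CUBIC)
import numpy as np
p=c(a,120,165,120,105,3.3); q=c(b,200,275,115,130,3)
o=np.zeros((400,800,3),np.uint8); o[:p.shape[0],:p.shape[1]]=p; o[:q.shape[0],420:420+q.shape[1]]=q
cv2.imwrite("pics/crop1.png",o)
p=c(a,290,190,170,95,4.5)
cv2.imwrite("pics/crop2.png",p)
E
```

```text
(no output)
```

View pics/crop1.png

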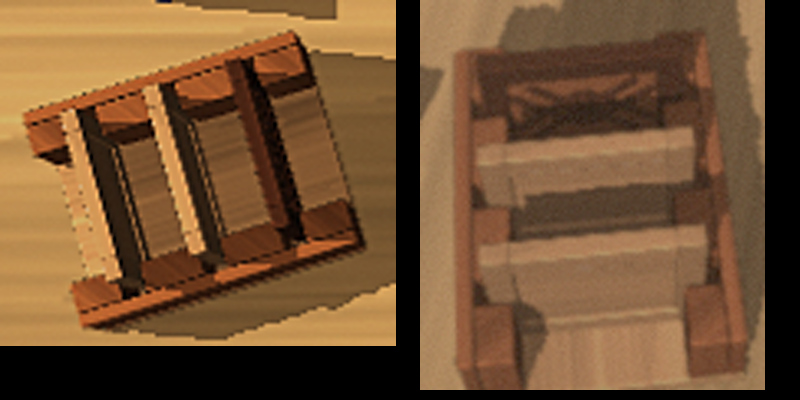

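View pics/crop2.png

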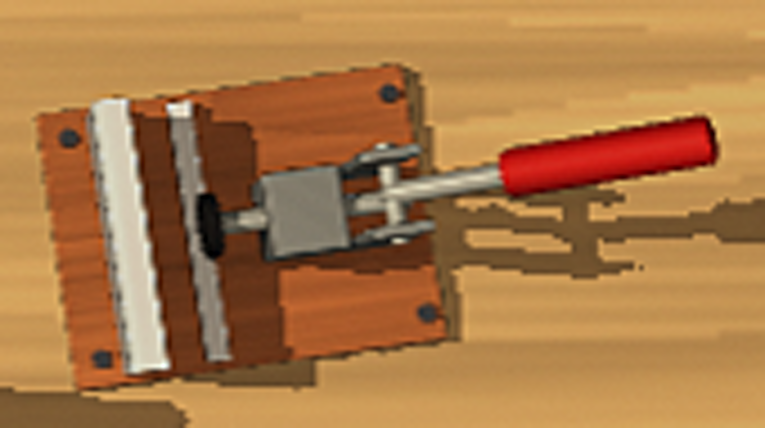

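The crops confirm it: the dark carved panel is in the rack slot nearest the jig (crop strip (238,60)–(288,240), i.e. top-view pixels ~(192,183)–(207,238)). In the side view its carved face shows behind the two pale panels. The jig is clear in the second crop: fence on the left, handle pointing right. Next I measure the poses.

```bash
python3 - <<'E'
from h import *
f=pickle.load(open("top0.pkl","rb")); g=pickle.load(open("side0.pkl","rb"))
hsv=cv2.cvtColor(f["img"],cv2.COLOR_BGR2HSV)
def pose(P,L): # 2D rigid fit L->P
    Lc=L-L.mean(0);Pc=P-P.mean(0)
    a=np.arctan2((Lc[:,0]*Pc[:,1]-Lc[:,1]*Pc[:,0]).sum(),(Lc*Pc).sum())
    R=np.array([[np.cos(a),-np.sin(a)],[np.sin(a),np.cos(a)]]); t=P.mean(0)-R@L.mean(0)
    return a,t,R,np.linalg.norm(L@R.T+t-P,axis=1)
c1=lambda p:np.array(p)/3.3+[120,165]-.35
c2=lambda p:np.array(p)/4.5+[290,190]-.39
# rack, +x taken to image right (-y world); corners order: TL,TR,BR,BL
P=onz(f,c1([[25,113],[297,33],[363,243],[80,325]]),.072)[:,:2]
a,t,R,e=pose(P,np.array([[-.1,.08],[.1,.08],[.1,-.08],[-.1,-.08]])); print("rack",a,t,e)
w=R@[.058,0]+t; print("walnut",w)
for x in(-.058,0,.058):
  X=[np.r_[R@[x+dx,dy]+t,.122] for dx in(-.006,.006) for dy in(-.06,.06)]
  print(np.round((proj(f,X)-[120,165]+.35)*3.3),np.round((proj(g,X)-[200,275]+.33)*3+[420,0]))
# measured panel top strip
print("strip",onz(f,c1([[238,60],[288,242]]),.122))
# jig: +x to image left
P=onz(f,c2([[38,113],[405,65],[447,340],[78,388]]),.012)[:,:2]
a,t,R,e=pose(P,np.array([[.05,-.075],[-.15,-.075],[-.15,.075],[.05,.075]]));print("jig",a,t,e)
# fence top ends left edge/right edge
F=onz(f,c2([[92,101],[128,100],[168,370],[132,372]]),.077)[:,:2]; print("fence in jig",(F-t)@R)
# red handle
m=cv2.inRange(hsv,(0,170,120),(6,255,255))|cv2.inRange(hsv,(174,170,120),(180,255,255))
n,l,s,c=cv2.connectedComponentsWithStats(m); k=1+s[1:,4].argmax(); print("red",s[k],c[k],"jig",(onz(f,[c[k]],.152)[:,:2]-t)@R)
G=lambda x,y,z:np.r_[R@[x,y]+t,z]
X=[G(.006,-.07,.077),G(.006,.07,.077),G(.05,.075,.012),G(.05,-.075,.012),G(-.150,-.075,.012),G(-.150,.075,.012),G(-.223,0,.157)]
print(np.round(proj(g,X)),X[-1])
print("channel",G(-.007,0,.012),"xaxis",R[:,0])
E
```

```text
rack -1.2886350881751991 [0.555055   0.25994339] [0.00205717 0.00239141 0.00222307 0.00317255]
walnut [0.57120406 0.20423695]
[[108. 282.]
 [ 62. 111.]
 [125. 277.]
 [ 79. 106.]] [[701. 241.]
 [472. 260.]
 [698. 220.]
 [472. 238.]]
[[192. 257.]
 [145.  87.]
 [209. 251.]
 [162.  82.]] [[690. 142.]
 [471. 160.]
 [687. 123.]
 [471. 140.]]
[[276. 231.]
 [228.  63.]
 [293. 226.]
 [245.  58.]] [[679.  52.]
 [471.  68.]
 [677.  34.]
 [472.  50.]]
strip [[0.62885486 0.22001086 0.122     ]
 [0.50470662 0.1851709  0.122     ]]
jig 1.6895035587791272 [ 0.49990066 -0.07990749] [0.00066364 0.00056575 0.00075933 0.00083681]
fence in jig [[ 0.0254995  -0.06925929]
 [ 0.00708761 -0.06736899]
 [ 0.00639782  0.07153483]
 [ 0.0245715   0.07017953]]
red [401 217  47  16 442] [423.95701357 224.31221719] jig [[-0.2078756  -0.00190661]]
[[282. 199.]
 [346. 202.]
 [346. 236.]
 [279. 232.]
 [285. 172.]
 [344. 174.]
 [318. 109.]] [ 0.52631024 -0.30133814  0.157     ]
channel [ 0.50072966 -0.08685823  0.012     ] xaxis [-0.11842864  0.99296257]
```

```bash
python3 -m crank '[0.36,-0.33,0,0,0,0.025, 0.36,-0.33,0,0,0,0.025, 0.36,-0.33,0,0,0,0.025, 0.36,-0.33,0,0,0,0.025, 0.36,-0.33,0,0,0,0.025, 0.36,-0.33,0,0,0,0.025, 0.36,-0.33,0,0,0,0.025, 0.36,-0.33,0,0,0,0.025, 0.36,-0.33,0,0,0,0.025, 0.36,-0.33,0,0,0,0.025, 0.36,-0.33,0,0,0,0.025, 0.36,-0.33,0,0,0,0.025, 0.36,-0.33,0,0,0,0.025, 0.36,-0.33,0,0,0,0.025, 0.36,-0.33,0,0,0,0.025, 0,0,0,0,0,0, 0,0,0,0,0,0]' 0.42 60
cat > st.py <<'E'
from h import *
from scipy.spatial.transform import Rotation as Ro
import sys
s=read_state(); M=Ro.from_quat(s["tool_rot"]).as_matrix()
x,y,z,ya=map(float,sys.argv[1:5])
a=np.arctan2(M[1,1],M[0,1]); da=(ya-a+np.pi/2)%np.pi-np.pi/2
# turn levelling the tool axis
lv=np.cross(M[:,2],[0,0,-1])
print("t",s["time"],"pos",s["position"].round(4),"yaw",a.round(4),"lvl",lv.round(4),"gap",s["finger_gap"].round(4),"grip",s["grip_force"],"F",s["contact_force"].round(2),"q",s["q"].round(2))
d=np.array([x,y,z])-s["position"]; print("mm",(d*1000).round(1),"shares",(d/.075).round(3),"turn",((lv+[0,0,da])/1.5).round(4))
E
python3 st.py .570 .204 .085 1.853
```

```text
time: 1.52
position: [0.5659, 0.2055, 0.2306]
tool_rot: [-0.144, 0.99, -0.0, -0.0]
contact_force: [-1.1, 0.2, -0.8]
finger_gap: 0.0492
grip_force: 0.0Traceback (most recent call last):
  File "st.py", line 9, in <module>
    print("t",s["time"],"pos",s["position"].round(4),"yaw",a.round(4),"lvl",lv.round(4),"gap",s["finger_gap"].round(4),"grip",s["grip_force"],"F",s["contact_force"].round(2),"q",s["q"].round(2))
                                                                                              ^^^^^^^^^^^^^^^^^^^^^
AttributeError: 'float' object has no attribute 'round'
```

```bash
sed -i 's/s\["finger_gap"\].round(4)/round(s["finger_gap"],4)/' st.py; python3 -m crank '[0.055,-0.02,-0.2,0,0,-0.005, 0,0,-0.3,0,0,0, 0,0,-0.3,0,0,0, 0,0,-0.3,0,0,0, 0,0,-0.3,0,0,0, 0,0,-0.3,0,0,0, 0,0,-0.24,0,0,0, 0,0,0,0,0,0, 0,0,0,0,0,0]' && python3 st.py .570 .204 .085 1.853
python3 - <<'E'
from h import *
f=grab_frame("top");g=grab_frame("side")
p=cv2.resize(f["img"][150:280,110:260],None,fx=2.6,fy=2.6,interpolation=cv2.INTER_CUBIC)
q=cv2.resize(g["img"][250:400,190:330],None,fx=2.6,fy=2.6,interpolation=cv2.INTER_CUBIC)
o=np.zeros((400,780,3),np.uint8);o[:p.shape[0],:p.shape[1]]=p;o[:q.shape[0],400:400+q.shape[1]]=q
cv2.imwrite("pics/pre.png",o)
E
```

```text
time: 2.27
position: [0.567, 0.2062, 0.085]
tool_rot: [-0.143, 0.99, -0.0, -0.002]
contact_force: [0.8, 0.2, 0.3]
finger_gap: 0.0494
grip_force: 0.0
t 2.2667 pos [0.567  0.2062 0.085 ] yaw 1.8569 lvl [ 0.0006 -0.0034  0.    ] gap 0.0494 grip 0.0 F [0.78 0.24 0.32] q [ 0.23  0.53  1.65  0.    0.97 -1.62]
mm [ 3.  -2.2  0. ] shares [ 0.04  -0.03   0.001] turn [ 0.0004 -0.0022 -0.0026]
```

View pics/pre.png

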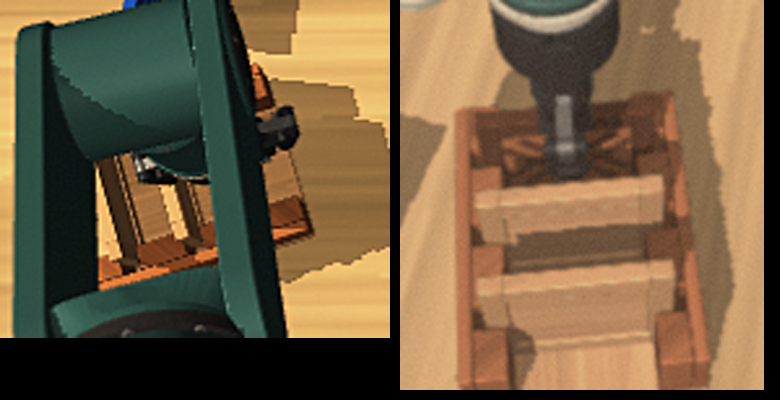

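The finger at crop (565,150) stands between the walnut panel and the neighbouring pine, midway along the panel. The other finger is on the far side, at top crop (285,130). Closing now.

```bash
python3 -m crank '[0,0,0,0,0,0, 0,0,0,0,0,0, 0,0,0,0,0,0, 0,0,0,0,0,0, 0,0,0,0,0,0, 0,0,0,0,0,0, 0,0,0,0,0,0, 0,0,0,0,0,0]' 1 60; python3 st.py .570 .204 .205 1.853
```

```text
time: 3.03
position: [0.5699, 0.2058, 0.087]
tool_rot: [-0.142, 0.99, 0.0, 0.001]
contact_force: [-1.0, -0.2, 6.0]
finger_gap: 0.0111
grip_force: 59.6
t 3.0333 pos [0.5699 0.2058 0.087 ] yaw 1.8558 lvl [-0.0006  0.002   0.    ] gap 0.0111 grip 59.60265576839447 F [-0.97 -0.2   5.99] q [ 0.23  0.52  1.64  0.    0.97 -1.62]
mm [ 1.00e-01 -1.80e+00  1.18e+02] shares [ 1.000e-03 -2.400e-02  1.574e+00] turn [-0.0004  0.0014 -0.0019]
```

```bash
python3 -m crank '[0,0,0.1,0,0,0, 0,0,0.15,0,0,0, 0,0,0.2,0,0,0, 0,0,0.2,0,0,0, 0,0,0.25,0,0,0, 0,0,0.25,0,0,0, 0,0,0.25,0,0,0, 0,0,0.2,0,0,0, 0,0,0.1,0,0,0, 0,0,0,0,0,0, 0,0,0,0,0,0]'; python3 st.py .5007 -.0869 .21 1.6895
python3 - <<'E'
from h import *
g=grab_frame("side"); cv2.imwrite("pics/lift.png",g["img"][150:420,120:450])
E
```

```text
time: 3.95
position: [0.569, 0.2055, 0.2135]
tool_rot: [-0.142, 0.99, -0.0, 0.0]
contact_force: [0.4, 0.2, -2.0]
finger_gap: 0.0114
grip_force: 58.7
t 3.95 pos [0.569  0.2055 0.2135] yaw 1.8559 lvl [-0.      0.0005  0.    ] gap 0.0114 grip 58.72878313064575 F [ 0.42  0.2  -2.02] q [ 0.23  0.38  1.52 -0.    1.24 -1.62]
mm [ -68.3 -292.4   -3.5] shares [-0.91  -3.898 -0.047] turn [-0.      0.0003 -0.1109]
```

View pics/lift.png

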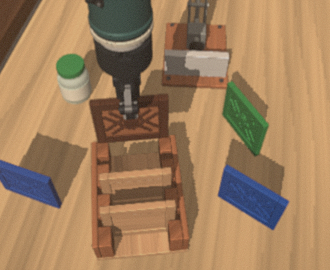

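The walnut panel hangs level in the fingers at crop (130,118), clear of the rack, and both pines are still in their slots. Moving over the jig.

```bash
python3 -m crank '[-0.03,-0.13,0,0,0,-0.005, -0.05,-0.26,0,0,0,-0.01, -0.07,-0.3,0,0,0,-0.01, -0.07,-0.3,0,0,0,-0.01, -0.07,-0.3,0,0,0,-0.01, -0.07,-0.3,0,0,0,-0.01, -0.07,-0.3,0,0,0,-0.01, -0.07,-0.3,0,0,0,-0.01, -0.07,-0.3,0,0,0,-0.01, -0.07,-0.3,0,0,0,-0.01, -0.07,-0.3,0,0,0,-0.005, -0.07,-0.3,0,0,0,-0.005, -0.05,-0.3,0,0,0,-0.005, -0.03,-0.2,0,0,0,-0.005, 0,0,0,0,0,0, 0,0,0,0,0,0, 0,0,0,0,0,0]'; python3 st.py .5047 -.0864 .11 1.6895
python3 - <<'E'
from h import *
f=grab_frame("top");g=grab_frame("side")
p=f["img"][160:310,260:480];q=g["img"][80:280,220:400]
p=cv2.resize(p,None,fx=1.8,fy=1.8);q=cv2.resize(q,None,fx=2.2,fy=2.2)
o=np.zeros((445,800,3),np.uint8);o[:p.shape[0],:p.shape[1]]=p;o[:q.shape[0],400:400+q.shape[1]]=q
cv2.imwrite("pics/over.png",o)
E
```

```text
time: 5.42
position: [0.5039, -0.0858, 0.2126]
tool_rot: [-0.056, 0.998, 0.0, -0.001]
contact_force: [0.2, 0.4, -1.2]
finger_gap: 0.0114
grip_force: 58.6
t 5.4167 pos [ 0.5039 -0.0858  0.2126] yaw 1.683 lvl [-0.0008 -0.0014 -0.    ] gap 0.0114 grip 58.634825348854065 F [ 0.24  0.39 -1.25] q [-0.3   0.25  1.72  0.    1.17 -1.99]
mm [   0.8   -0.6 -102.6] shares [ 0.011 -0.008 -1.368] turn [-0.0005 -0.0009  0.0044]
```

View pics/over.png

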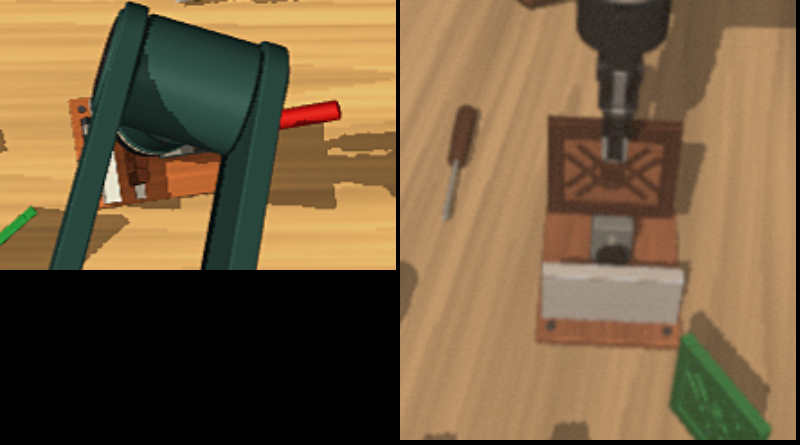

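The panel (side crop x 548–684, y 117–215) hangs above the channel, parallel to the fence (y≈265) and clear of everything. A quick check of its bottom edge in jig coordinates before lowering.

```bash
python3 - <<'E'
from h import *
g=pickle.load(open("side0.pkl","rb"))
c=lambda p:(np.array(p)-[400,0])/2.2+[220,80]-.27
R=np.array([[-.1184,-.993],[.993,-.1184]]);t=np.array([.4999,-.0799])
for n,p,z in(("bottom",[[548,211],[678,215]],.1376),("top front",[[548,120],[684,124]],.2476),("fence top",[[543,266],[683,270]],.077)):
    P=onz(g,c(p),z)[:,:2];print(n,((P-t)@R*1000).round(1))
E
```

```text
bottom [[ -4.1 -60.8]
 [ -7.5  64.3]]
top front [[ -4.9 -61.3]
 [ -8.2  58.3]]
fence top [[ 12.  -64.4]
 [  7.7  75.2]]
```

```bash
python3 - <<'E'
from h import *
g=grab_frame("side"); pickle.dump(g,open("s1.pkl","wb")); I=g["img"].astype(int).sum(2)//3
for u in(293,297,335,339):
    print(u,"v125-140",I[125:141,u],"v168-184",I[168:185,u],"v194-208",I[194:209,u])
s=read_state();print(s["position"])
R=np.array([[-.1184,-.993],[.993,-.1184]]);t=np.array([.4999,-.0799])
G=lambda x,y,z:np.r_[R@[x,y]+t,z]
for y in(-.05,.05):
    print(proj(g,[G(.0,y,.1376),G(-.013,y,.2476),G(-.001,y,.2476),G(.006,y,.077),G(.025,y,.077),G(.05,y,.012),G(.05,y,0)]).round(1).tolist())
E
```

```text
293 v125-140 [143 148 142 139 145 136 131 105  67  61  66  71  57  60  59  63] v168-184 [ 54  59  59  55  63  61  59  63  71  91  96 102 104 101 103 101  99] v194-208 [ 96  99  89  84  81 105 147 169 170 170 175 169 161 152 146]
297 v125-140 [127 127 127 127 124 127 127 121  81  60  62  68  61  55  57  54] v168-184 [ 88  89  74  68  55  57  58  59  61  84  97 100  94  98  96  93  96] v194-208 [102  99  90  73  66  94 137 168 170 168 175 176 168 151 146]
335 v125-140 [ 85  98 105 110 110 112 111  96  87  75  60  62  65  57  55  58] v168-184 [ 83  89  91  83  80  65  50  60  56  57  66  87 103 106 108 102 106] v194-208 [108 109 110 108  94  78  83 116 155 164 163 169 161 150 140]
339 v125-140 [87 92 93 89 89 89 88 89 84 75 64 60 63 61 62 56] v168-184 [ 62  57  56  58  61  54  64  63  59  64  69  85 103 103 103 108 107] v194-208 [100 103 106 102  90  72  72 107 147 169 167 168 165 172 155]
[ 0.50440264 -0.08536229  0.21302254]
[[292.0, 177.2], [293.1, 131.9], [292.7, 135.8], [291.5, 199.0], [290.9, 205.3], [290.0, 233.0], [289.9, 236.3]]
[[339.4, 179.6], [344.5, 134.3], [344.6, 138.2], [336.9, 201.3], [337.0, 207.7], [334.5, 235.4], [334.0, 238.7]]
```

Panel centre is at jig x ≈ -7.5 mm, so it is in the channel's middle. Lowering.

```bash
python3 -m crank '[0,0,-0.1,0,0,0.004, 0,0,-0.2,0,0,0, 0,0,-0.2,0,0,0, 0,0,-0.2,0,0,0, 0,0,-0.2,0,0,0, 0,0,-0.2,0,0,0, 0,0,-0.2,0,0,0, 0,0,-0.15,0,0,0, 0,0,-0.1,0,0,0, 0,0,0,0,0,0, 0,0,0,0,0,0]'; python3 st.py .5047 -.0864 .087 1.6895
```

```text
time: 6.48
position: [0.5044, -0.0859, 0.0967]
tool_rot: [-0.06, 0.998, 0.0, -0.0]
contact_force: [0.8, -0.3, -1.0]
finger_gap: 0.0115
grip_force: 58.7
t 6.4833 pos [ 0.5044 -0.0859  0.0967] yaw 1.6901 lvl [-0.0002 -0.0009 -0.    ] gap 0.0115 grip 58.65058958530426 F [ 0.83 -0.26 -0.99] q [-0.3   0.4   1.85 -0.    0.89 -1.99]
mm [ 0.3 -0.5 -9.7] shares [ 0.005 -0.007 -0.129] turn [-0.0001 -0.0006 -0.0004]
```

```bash
python3 -m crank '[0,0,-0.03,0,0,0, 0,0,-0.03,0,0,0, 0,0,-0.02,0,0,0, 0,0,0,0,0,0, 0,0,0,0,0,0]'; python3 st.py .5047 -.0864 .087 1.6895
```

```text
time: 6.9
position: [0.5046, -0.0863, 0.0912]
tool_rot: [-0.059, 0.998, -0.0, 0.0]
contact_force: [0.8, 0.5, 0.2]
finger_gap: 0.0113
grip_force: 58.7
t 6.9 pos [ 0.5046 -0.0863  0.0912] yaw 1.6894 lvl [0.0002 0.0003 0.    ] gap 0.0113 grip 58.65065932273865 F [0.76 0.48 0.24] q [-0.3   0.41  1.85 -0.    0.88 -1.99]
mm [ 0.1 -0.1 -4.2] shares [ 0.001 -0.001 -0.056] turn [0.0001 0.0002 0.    ]
```

```bash
python3 -m crank '[0,0,-0.02,0,0,0, 0,0,-0.02,0,0,0, 0,0,0,0,0,0, 0,0,0,0,0,0]'; python3 st.py .5047 -.0864 .087 1.6895
```

```text
time: 7.23
position: [0.5044, -0.0862, 0.0879]
tool_rot: [-0.059, 0.998, -0.0, -0.0]
contact_force: [-0.3, 0.3, -1.1]
finger_gap: 0.0112
grip_force: 58.7
t 7.2333 pos [ 0.5044 -0.0862  0.0879] yaw 1.6895 lvl [ 0.0001 -0.0003  0.    ] gap 0.0112 grip 58.65063786506653 F [-0.33  0.32 -1.1 ] q [-0.3   0.42  1.85 -0.    0.87 -1.99]
mm [ 0.3 -0.2 -0.9] shares [ 0.004 -0.002 -0.012] turn [ 0.     -0.0002 -0.    ]
```

```bash
python3 -m crank '[0,0,-0.02,0,0,0, 0,0,0,0,0,0, 0,0,0,0,0,0]'; python3 st.py .5047 -.0864 .087 1.6895
```

```text
time: 7.48
position: [0.5046, -0.0864, 0.0869]
tool_rot: [-0.059, 0.998, -0.0, 0.0]
contact_force: [-1.9, -0.3, 5.1]
finger_gap: 0.0109
grip_force: 59.5
t 7.4833 pos [ 0.5046 -0.0864  0.0869] yaw 1.6895 lvl [0.0003 0.0003 0.    ] gap 0.0109 grip 59.54550504684448 F [-1.87 -0.32  5.11] q [-0.3   0.42  1.85 -0.    0.87 -1.99]
mm [ 0.1 -0.   0.1] shares [ 0.001 -0.001  0.001] turn [ 0.0002  0.0002 -0.    ]
```

The panel stands on the floor: the force jumped to 5 N at the expected height. Before letting go I nudge it gently to the fence.

```bash
python3 -m crank '[0,0,0.01,0,0,0, -0.003,0.02,0,0,0,0, -0.003,0.02,0,0,0,0, -0.003,0.02,0,0,0,0, 0,0.01,0,0,0,0, 0,0,0,0,0,0, 0,0,0,0,0,0]'; python3 st.py .5047 -.0864 .087 1.6895
```

```text
time: 8.07
position: [0.5039, -0.0809, 0.0872]
tool_rot: [-0.059, 0.998, -0.0, -0.0]
contact_force: [0.3, 0.2, -0.8]
finger_gap: 0.0117
grip_force: 58.7
t 8.0667 pos [ 0.5039 -0.0809  0.0872] yaw 1.6898 lvl [ 0.0001 -0.0001  0.    ] gap 0.0117 grip 58.7063866853714 F [ 0.31  0.16 -0.79] q [-0.29  0.42  1.86 -0.    0.87 -1.98]
mm [ 0.8 -5.5 -0.2] shares [ 0.011 -0.074 -0.002] turn [ 0.0001 -0.0001 -0.0002]
```

```bash
python3 -m crank '[0,0,-0.012,0,0,0, 0,0,0,0,0,0, 0,0,0,0,0,0]'; python3 st.py .5047 -.0864 .087 1.6895
```

```text
time: 8.32
position: [0.5038, -0.081, 0.087]
tool_rot: [-0.059, 0.998, -0.0, 0.0]
contact_force: [-2.6, 0.4, 5.5]
finger_gap: 0.0112
grip_force: 59.8
t 8.3167 pos [ 0.5038 -0.081   0.087 ] yaw 1.6896 lvl [0.0002 0.0001 0.    ] gap 0.0112 grip 59.80997979640961 F [-2.56  0.41  5.52] q [-0.29  0.42  1.86 -0.    0.87 -1.98]
mm [ 0.9 -5.4  0. ] shares [ 0.011 -0.072  0.001] turn [ 0.0001  0.0001 -0.    ]
```

```bash
python3 -m crank '[0,0,0,0,0,0, 0,0,0,0,0,0, 0,0,0,0,0,0, 0,0,0,0,0,0, 0,0,0,0,0,0, 0,0,0,0,0,0]' 0.45; python3 -m crank '[0,0,0.1,0,0,0, 0,0,0.2,0,0,0, 0,0,0.3,0,0,0, 0,0,0.4,0,0,0, 0,0,0.4,0,0,0, 0,0,0.4,0,0,0, 0,0,0.2,0,0,0, 0,0,0,0,0,0]'; python3 st.py .5047 -.0864 .087 1.6895
```

```text
time: 8.82
position: [0.5039, -0.081, 0.0863]
tool_rot: [-0.059, 0.998, -0.0, -0.0]
contact_force: [0.3, -0.0, -0.6]
finger_gap: 0.047
grip_force: 0.0
time: 9.48
position: [0.5064, -0.0817, 0.241]
tool_rot: [-0.059, 0.998, -0.001, 0.004]
contact_force: [0.4, -0.1, 0.6]
finger_gap: 0.0471
grip_force: 0.0
t 9.4833 pos [ 0.5064 -0.0817  0.241 ] yaw 1.6896 lvl [0.0025 0.0077 0.    ] gap 0.0471 grip 0.0 F [ 0.39 -0.15  0.63] q [-0.29  0.22  1.69 -0.    1.23 -1.98]
mm [  -1.7   -4.7 -154. ] shares [-0.023 -0.063 -2.053] turn [ 0.0016  0.0052 -0.    ]
```

```bash
python3 -m crank '[0.03,-0.15,0,0,0,0, 0.03,-0.3,0,0,0,0, 0.03,-0.3,0,0,0,0, 0.03,-0.3,0,0,0,0, 0.03,-0.3,0,0,0,0, 0.03,-0.3,0,0,0,0, 0.03,-0.3,0,0,0,0, 0.03,-0.3,0,0,0,0, 0.03,-0.3,0,0,0,0, 0.03,-0.3,0,0,0,0, 0.02,-0.15,0,0,0,0, 0,0,0,0,0,0, 0,0,0,0,0,0, 0,0,0,0,0,0]' 1; python3 st.py .5275 -.3063 .19 1.6895
python3 - <<'E'
from h import *
f=grab_frame("top");g=grab_frame("side");pickle.dump((f,g),open("p2.pkl","wb"))
p=f["img"][160:310,260:480];q=g["img"][60:260,220:400]
p=cv2.resize(p,None,fx=1.8,fy=1.8);q=cv2.resize(q,None,fx=2.2,fy=2.2)
o=np.zeros((445,800,3),np.uint8);o[:p.shape[0],:p.shape[1]]=p;o[:q.shape[0],400:400+q.shape[1]]=q
cv2.imwrite("pics/placed.png",o)
E
```

```text
time: 10.65
position: [0.5272, -0.3047, 0.2356]
tool_rot: [-0.059, 0.998, 0.001, -0.001]
contact_force: [-0.2, 0.7, -0.3]
finger_gap: 0.0001
grip_force: 0.0
t 10.65 pos [ 0.5272 -0.3047  0.2356] yaw 1.6897 lvl [-0.0016 -0.0014 -0.    ] gap 0.0001 grip 0.0 F [-0.23  0.74 -0.34] q [-0.64  0.37  1.48  0.    1.29 -2.33]
mm [  0.3  -1.6 -45.6] shares [ 0.003 -0.021 -0.608] turn [-0.0011 -0.0009 -0.0001]
```

View pics/placed.png

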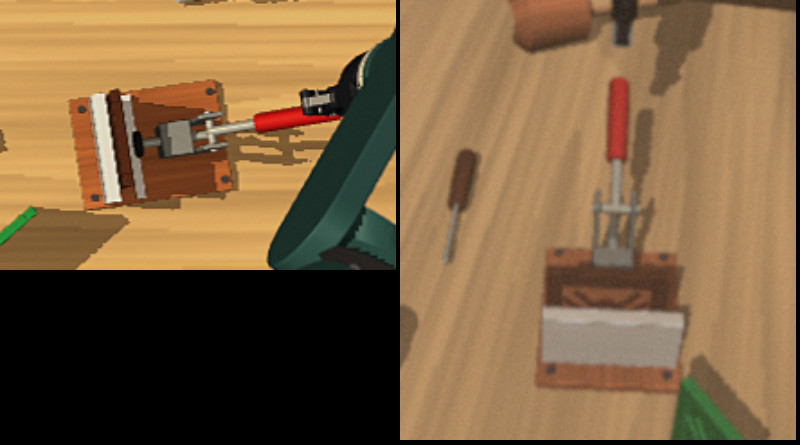

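The panel stands against the fence, centred on the pad (top crop (122,145)). The fingers are over the handle (side crop: fingertip (622,40), handle x≈619). Pressing down.

```bash
python3 -m crank '[0.003,-0.02,-0.1,0,0,0, 0,0,-0.13,0,0,0, 0,0,-0.13,0,0,0, 0,0,-0.13,0,0,0, 0,0,-0.1,0,0,0, 0,0,-0.06,0,0,0, 0,0,-0.06,0,0,0, 0,0,-0.06,0,0,0, 0,0,-0.06,0,0,0, 0,0,-0.06,0,0,0, 0,0,-0.06,0,0,0, 0,0,-0.06,0,0,0, 0,0,-0.06,0,0,0, 0,0,-0.06,0,0,0, 0,0,0,0,0,0]'; python3 st.py .5275 -.3063 .117 1.6895
```

```text
time: 12.0
position: [0.5279, -0.3073, 0.1508]
tool_rot: [-0.059, 0.998, 0.0, -0.0]
contact_force: [1.4, -0.8, 2.1]
finger_gap: -0.0002
grip_force: 1.0
t 12.0 pos [ 0.5279 -0.3073  0.1508] yaw 1.6894 lvl [-0.0004 -0.0005 -0.    ] gap -0.0002 grip 0.9893269836902618 F [ 1.39 -0.78  2.05] q [-0.64  0.45  1.57  0.    1.11 -2.33]
mm [ -0.4   1.  -33.8] shares [-0.006  0.014 -0.451] turn [-0.0003 -0.0003  0.0001]
```

Contact is made (about 2 N). Continuing to level.

```bash
python3 -m crank '[0,0,-0.06,0,0,0, 0,0,-0.06,0,0,0, 0,0,-0.06,0,0,0, 0,0,-0.06,0,0,0, 0,0,-0.06,0,0,0, 0,0,-0.06,0,0,0, 0,0,-0.05,0,0,0, 0,0,-0.04,0,0,0, 0,0,0,0,0,0, 0,0,0,0,0,0, 0,0,0,0,0,0, 0,0,0,0,0,0]'; python3 st.py .5275 -.3063 .117 1.6895
python3 - <<'E'
from h import *
f=grab_frame("top");g=grab_frame("side");pickle.dump((f,g),open("p3.pkl","wb"))
p=f["img"][160:310,260:480];q=g["img"][60:260,220:400]
p=cv2.resize(p,None,fx=1.8,fy=1.8);q=cv2.resize(q,None,fx=2.2,fy=2.2)
o=np.zeros((445,800,3),np.uint8);o[:p.shape[0],:p.shape[1]]=p;o[:q.shape[0],400:400+q.shape[1]]=q
cv2.imwrite("pics/clamped.png",o)
E
```

```text
time: 13.0
position: [0.5287, -0.309, 0.1186]
tool_rot: [-0.059, 0.998, -0.001, 0.001]
contact_force: [-0.4, -3.8, 7.6]
finger_gap: -0.0001
grip_force: 3.9
t 13.0 pos [ 0.5287 -0.309   0.1186] yaw 1.6897 lvl [0.0028 0.0014 0.    ] gap -0.0001 grip 3.888222724199295 F [-0.41 -3.78  7.6 ] q [-0.64  0.49  1.6  -0.    1.04 -2.33]
mm [-1.2  2.7 -1.6] shares [-0.016  0.036 -0.021] turn [ 0.0019  0.0009 -0.0001]
```

View pics/clamped.png

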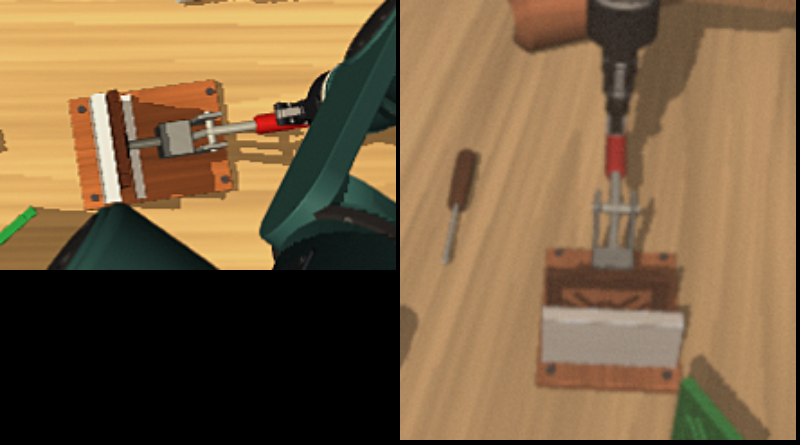

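The pad is pushed out onto the panel, which stands upright at the fence. The fingers press the handle with 7.6 N, about the level value. One small trim, then a check and hand-in.

```bash
python3 -m crank '[0,0,-0.02,0,0,0, 0,0,0,0,0,0, 0,0,0,0,0,0, 0,0,0,0,0,0, 0,0,0,0,0,0, 0,0,0,0,0,0]' && python3 -c "
from station import *
s=read_state();print(s['position'],s['contact_force']);print(hand_in())"
```

```text
time: 13.6
position: [0.5287, -0.3091, 0.1172]
tool_rot: [-0.059, 0.998, -0.002, 0.001]
contact_force: [-1.2, -5.4, 8.7]
finger_gap: 0.0003
grip_force: 4.1
[ 0.52871426 -0.30914548  0.11720848] [-1.24749209 -5.41127097  8.72039388]
the job is handed in; nothing more can be done
None
```

The walnut panel stands in the jig channel against the fence, clamped by the pad. I handed the job in at 13.6 s with the fingers holding the handle about level (fingertips 117 mm up, 8.7 N); the hand-in gave no verdict.

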